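# Shut the guarded gas valve with the T-key

## Task

Shut the gas valve under the grey guard box: take the steel T-key from its holder, reach it down through the round guard opening until its fork sits fully over the bar of the recessed knob, and turn it clockwise until the valve comes up snug on its seat and the seat just begins to give, without over-tightening it. Leave the key standing in the valve, let go of it, and do not ram the key or disturb the other things on the bench.

Things in the scene. Friction and masses are not known exactly. Their poses are not given: they have to be found in the camera images.
- valve_box: grey sheet-steel guard box fixed to the bench, hollow, 160 (x) x 170 (y) x 95 mm high; origin at the centre of its underside. Its 4 mm top plate has two round 38 mm openings: the valve's at box x -20, y +40 mm, and one at x -20, y -45 that holds only a flat brass plug (leave it alone). A flat dial gauge 46 mm across, 17 mm high, sits on the plate at x +48, y 0.
- opening (a point): centre of the valve's guard opening (38 mm diameter), at the upper face of the top plate, 95 mm above the bench; z up. The knob turns about the vertical axis through this point, clockwise seen from above to shut, with slight friction (0.04 N m). It meets the seat after 0.3 to 1.1 rad, different each time and not shown by the bar's direction: feel for it.
- knob_bar (a point): middle of the top edge of the recessed brass knob's bar, on the knob's turning axis under the centre of the opening, 38 mm below the plate's upper face (57 mm above the bench). The bar is 30 mm long (point x), 6 mm thick (point y), 12 mm tall, on a disc of 40 mm diameter; z up. The knob stays where it is left.
- seat (a joint): rad by which the valve seat is pressed: 0 until the knob, turned clockwise, meets the seat; then the seat yields with the knob: the torque needed jumps by 0.25 N m and rises by 1.2 N m per rad. Above 0.03 is snug, 0.05 to 0.15 a good tightening, above 0.20 (about 0.5 N m) over-tightened and spoilt. Released, it stays as pressed.
- key: steel T-key, 0.3 kg, 119 mm tall, upright in its holder; origin at the centre of its lower end, z up. From below: two prongs 15 mm tall, 24 mm long (key x), 5 mm thick, 10 mm apart (the gap runs along key x, like the handle, and fits the knob's bar with 0.17 rad of play either way); a 31 mm barrel to 65 mm; a 10 mm neck; the handle. Fully seated on the knob its origin is 45 mm above the bench.
- key_handle (a point): centre of the key's handle bar, 107 mm above the key's lower end; the bar is 60 mm long (point x), 12 mm wide (point y) and 24 mm tall, free underneath beside the neck.
- key_holder: dark steel block fixed to the bench, 70 x 70 x 45 mm, origin at the centre of its underside, with a round pocket of 38 mm diameter, 40 mm deep, in which the key stands loosely; lift the key 45 mm to clear it.
- tumbler: amber glass tumbler, 68 mm across, 85 mm tall, origin at the centre of its base; not to be moved.
- frit_jar: glass jar with paper label, 60 mm across, 85 mm tall, origin at the centre of its base; not to be moved.
- frit_jar2: green glass jar, 60 mm across, 85 mm tall, origin at the centre of its base; not to be moved.
- jacks: steel glassblower's jacks lying on the bench, 240 mm long, 60 mm wide, 11 mm high, origin near the middle; not to be moved.
- wax: yellow wax puck, 60 mm across, 20 mm high, origin at the centre of its base; not to be moved.
- paperweight: amber glass paperweight, 76 mm across, 66 mm tall, origin at the centre of its base; not to be moved.
- paddle: wooden paddle, 260 mm long, lying flat, origin within it; not to be moved.
Mind the look-alikes: they are no part of the job. Several things have the shape of the key; the one meant has the colours described above.

How it is judged:
By the outcome, as a careful person would: the job done as asked, in the order asked, and still so for the second after the job is handed in, with the robot touching nothing.
It also fails if it takes over 61 s, if anything falls off the work surface, if the arm or the gripper's body presses on something with over 40 N, if the wrist force passes 120 N, or if a joint passes its speed limit or range.

## Robot

A 6-joint arm with a two-finger parallel gripper is mounted at the origin on the work surface. World frame = base frame: x ahead of the robot, y to its left, z up, the work surface at z = 0. Lengths are in m, angles in degrees, forces in N, time in s.
With the tool pointing down it reaches from about 0.25 to 0.725 m from the base axis. Payload 9.7 kg.
Tool frame: the origin (TCP) lies midway between the tips of the shut fingers; the grasp point (between the pads) lies 19 mm behind it (robot.grip_point_offset is the distance from the TCP to the grasp point, in m); z points along the fingers, y is the line along which they close (so a half turn about z gives the same grasp; the last joint's range is limited). The gripper opens to 85 mm and grips with 20 to 120 N. Pads are 22 mm wide; open, the fingers measure 114 mm over their backs; the gripper's body (76 mm by 85 mm) begins 54 mm behind the grasp point. The pads swing forward as they close: fully open they stand 13 mm farther back than shut.
Start: joints at [-72.25, 4.979, 10.078, 95.1, 0, 90], TCP at [0.168, -0.524, 0.231] pointing down, gripper open.
Joint ranges: [-179.16, 179.16], [-48.56, 103.87], [-65.8, 70.77], [-126.05, 130.52], [-82.76, 87.17], [-180, 180]. Speed limits (degrees/s): [127.2, 127.2, 147.25, 180, 180, 180].

## Interface

Orientations are given as a 3x3 rotation matrix whose columns are the frame's x, y, z axes.
In Python, from station import robot, snapshot, get_calibration, ticket gives the robot as it stands.
- The arm moves only by the shell command python3 -m crank 'ROWS' [FORCE]. ROWS is JSON, a list of rows, each a list of 7 numbers: the turn, a rotation vector about the world's x, y, z in rad, then the shift along the world's x, y, z in mm, then the opening in per cent of the stroke, from 0 (shut) to 100 (fully open). A call has exactly 8 rows; each row shifts and turns the commanded pose from where the row before left it; what a row does not reach is not made up. A row lasts 1/8 s, in which the tool goes at most 62.5 mm and 10.7 degrees, less where a joint would pass 70% of its speed; a pose out of reach is approached as far as the arm can. A call is refused whole if a number of a shift passes 62.5 or a number of a turn 0.188, either way. A call with a gripper value outside its range is refused whole. The fingers move at their own pace and stop on an object; FORCE is the grip in N (left out, the last holds). Time passes only in rows, so rows that do not move let the fingers close, or fill a call up. It gives the time, the measured TCP pose, the force, the opening and the grip force at its end, in the units of the state.
- robot.sense(): the state, without advancing time (a new reading comes with each control period).
- snapshot(name): name is "scene" or "top"; returns (picture, depth): 480x640x3 uint8, red, green, blue; 480x640 float32, m along the optical axis (not along the pixel's ray), 0 where there is no reading.
- get_calibration(name): a dict with "vertical_fov" (degrees; the focal length in pixels is half the picture's height over the tangent of half this angle, whatever the lens; pixels are square), "cx", "cy" (the principal point, pixels), "k1" (the pictures are not rectified: a ray, as slopes to the right and down, at radius r is drawn at 1 + k1 r^2 times it, then the intrinsics apply), "extrinsics" (4x4, takes a point from camera to world coordinates). Camera axes: x right, y down, z forward; pixel columns grow to the right and rows downward; lengths in m; the calibration is good to about 2 mm. A picture is of the moment at which its call begins. get_calibration takes no time and is no camera call.
- ticket.hand_in(): hands the job in; it is judged then, once.
The state is a dict: "clock": time; "joints": joint angles; "qd": joint speeds; "tau": joint torques, N m; "eef_pos": TCP position; "tool_rot": TCP orientation; "ft_force": force on the tool from outside, world axes, zero at the start; "torque": the same for the moment, N m; "width": finger opening in m; "gripper_force": force on a finger pad.
Only numpy, scipy, OpenCV 4.12 (cv2) and the standard library are available. Lean on these libraries where they do the work, as an engineer would, in place of code of your own. Each camera call takes 0.05 s, during which the arm holds its last target. There are 200 camera calls.

## Working session

There is one attempt and no reset: what is moved stays moved. The work goes in short steps, Python scripts to look and compute and a shell command to move; the robot and the scene stay as the last step left them, time stands still between calls to the robot, and variables do not carry over. Pictures are saved under pics/ and viewed, at most 10 in all, crops included, and the job is handed in when it is done.

```bash
ls; mkdir -p pics; cat > h.py <<'E'
import numpy as np, cv2
from station import robot, snapshot, get_calibration, ticket
def K(n):
    c=get_calibration(n); f=240/np.tan(np.radians(c["vertical_fov"])/2); return c,f
def ray(n,u,v):
    c,f=K(n); d=np.array([(u-c["cx"])/f,(v-c["cy"])/f]); s=d.copy()
    for _ in range(30): s=d/(1+c["k1"]*(s@s))
    T=np.array(c["extrinsics"]); return T[:3,3],T[:3,:3]@np.array([s[0],s[1],1])
def onz(n,u,v,z):
    o,d=ray(n,u,v); return o+d*(z-o[2])/d[2]
def pt(n,u,v,dep):
    o,d=ray(n,u,v); return o+d*dep
def two(a,ua,va,b,ub,vb):
    o1,d1=ray(a,ua,va);o2,d2=ray(b,ub,vb)
    t=np.linalg.lstsq(np.c_[d1,-d2],o2-o1,rcond=None)[0]
    p,q=o1+t[0]*d1,o2+t[1]*d2
    return (p+q)/2,np.linalg.norm(p-q)
E
python3 - <<'E'
from h import *
for n in ("scene","top"):
    im,d=snapshot(n); cv2.imwrite(f"pics/{n}0.png",im[:,:,::-1]); np.save(f"{n}_d.npy",d)
    c=get_calibration(n); print(n,c["vertical_fov"],c["k1"],np.round(c["extrinsics"],3).tolist(),(d==0).mean())
s=robot.sense();print(s["clock"],s["eef_pos"],np.round(s["tool_rot"],3).tolist(),s["width"],robot.grip_point_offset)
E
```

```text
pics
scene 50.67422374719329 -0.06741142088418318 [[0.14, 0.707, -0.693, 1.321], [0.99, -0.11, 0.088, -0.129], [-0.014, -0.699, -0.715, 0.855], [0.0, 0.0, 0.0, 1.0]] 0.004069010416666667
top 49.38207132373296 0.0540578373588035 [[-0.018, -0.996, 0.091, 0.455], [-1.0, 0.019, 0.011, -0.018], [-0.012, -0.09, -0.996, 1.375], [0.0, 0.0, 0.0, 1.0]] 0.004208984375
0.1 [ 0.1676149  -0.52363528  0.23065759] [[0.952, 0.305, -0.0], [0.305, -0.952, 0.001], [0.0, -0.001, -1.0]] 0.08525658637215681 0.0187
```

View pics/scene0.png

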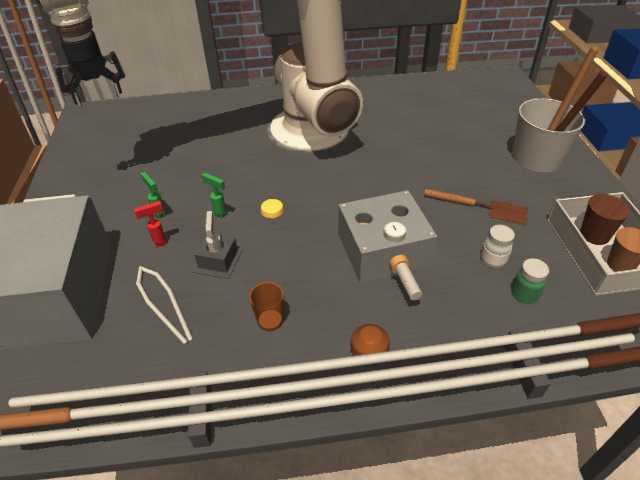

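View pics/top0.png

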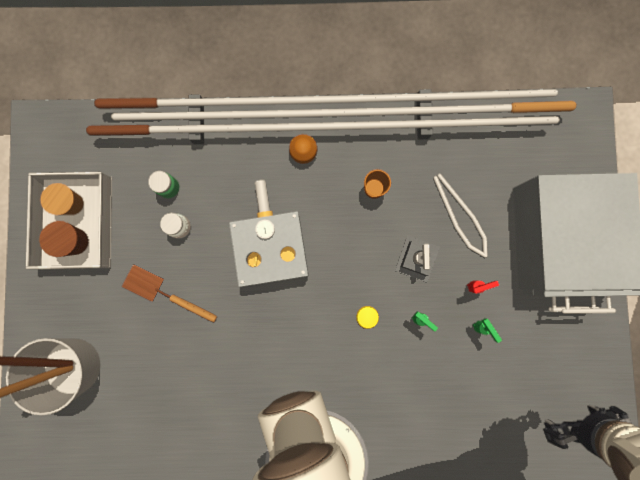

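The candidates are the steel T-key in the dark block at scene (212,235) / top (424,257), the red T at scene (152,222), and green Ts at (215,193) and (152,193). Only the first is steel and stands in the dark holder. An enlarged crop should confirm this, and also show the openings.

```bash
python3 - <<'E'
from h import *
t=cv2.imread("pics/top0.png");s=cv2.imread("pics/scene0.png")
def c(im,x,y,w=80,h=60): return cv2.resize(im[y:y+h,x:x+w],(400,300),interpolation=cv2.INTER_CUBIC)
cv2.imwrite("pics/c1.png",np.vstack([np.hstack([c(t,385,227),c(t,230,230)]),np.hstack([c(s,175,205,107,80),c(s,340,180)])]))
E
```

```text
(no output)
```

View pics/c1.png

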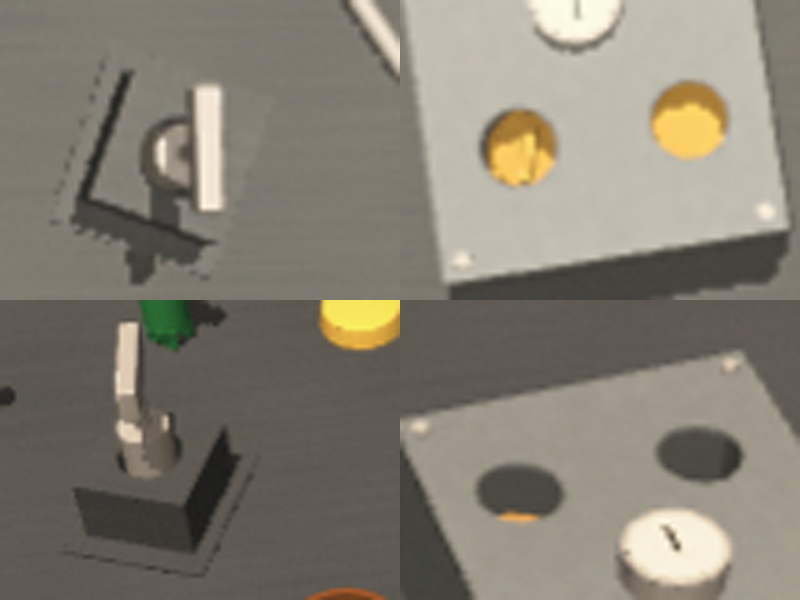

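The crop confirms the steel key, with its handle at top pixel (426,256). The valve opening with the bar is at top (254,259), and the flat plug is at (288,254). Next I'll take the metric measurements.

```bash
cat >> h.py <<'E'
def cloud(n,d):
    c,f=K(n); v,u=np.mgrid[0:480,0:640]
    dd=np.stack([(u-c["cx"])/f,(v-c["cy"])/f],-1); s=dd.copy()
    for _ in range(30): s=dd/(1+c["k1"]*(s**2).sum(-1,keepdims=True))
    T=np.array(c["extrinsics"]); P=np.concatenate([s,np.ones((480,640,1))],-1)*d[...,None]
    return P@T[:3,:3].T+T[:3,3]
def box2(P):
    r=cv2.minAreaRect(P.astype(np.float32)*1000); return np.round(r[0],1),np.round(r[1],1),round(r[2],1)
E
python3 - <<'E'
from h import *
C={n:cloud(n,np.load(n+"_d.npy")) for n in("top","scene")}
def sel(n,u0,u1,v0,v1,z0,z1):
    Q=C[n]; m=(Q[...,2]>z0)&(Q[...,2]<z1); w=np.zeros_like(m);w[v0:v1,u0:u1]=1; return m&w
for n,r in(("top",(405,445,235,285)),("scene",(195,235,205,260))):
    m=sel(n,*r,.1,.14); P=C[n][m]; vs,us=np.nonzero(m)
    print(n,"handle n",m.sum(),"mean",P.mean(0).round(4),"min/max",P.min(0).round(4),P.max(0).round(4),box2(P[:,:2]),"pix",us.mean(),vs.mean(),cv2.minAreaRect(np.c_[us,vs].astype(np.float32)))
    h=sel(n,*((385,455,225,300) if n=="top" else (180,250,210,290)),.04,.05); print(" holder",h.sum(),C[n][h].mean(0).round(4),box2(C[n][h][:,:2]))
    b=sel(n,*((220,320,200,300) if n=="top" else (330,440,180,290)),.09,.1); print(" box",b.sum(),C[n][b].mean(0).round(4),box2(C[n][b][:,:2]))
    # openings: holes in plate mask
    k=b.astype(np.uint8); cs,hh=cv2.findContours(k,cv2.RETR_CCOMP,cv2.CHAIN_APPROX_NONE)
    for c,q in zip(cs,hh[0]):
        if q[3]>=0 and len(c)>15:
            e=cv2.fitEllipse(c); p=onz(n,*e[0],.095); print("  hole",np.round(e[0],1),np.round(e[1],1),p.round(4))
im=cv2.imread("pics/top0.png")
Q=C["top"]; print("z in hole:"); print((Q[251:269,246:263,2]*1000).round().astype(int))
print(cv2.cvtColor(im,cv2.COLOR_BGR2GRAY)[251:269,246:263])
E
```

```text
top handle n 163 mean [ 0.509  -0.2719  0.1219] min/max [ 0.4787 -0.2803  0.1014] [ 0.5379 -0.2664  0.1313] (array([ 508.3, -273.4]), array([13.9, 59.2]), 89.7) pix 425.39877300613495 256.159509202454 ((425.36285400390625, 256.4834899902344), (25.065027236938477, 6.402480125427246), 87.39744567871094)
 holder 473 [ 0.5081 -0.2697  0.0454] (array([ 508.8, -273.5]), array([70.7, 70.4]), 69.5)
 box 3610 [0.5338 0.1063 0.0956] (array([536.2, 106.9]), array([160.2, 170.5]), 8.0)
  hole [253.6 259. ] [16.3 16.7] [0.511  0.1427 0.095 ]
  hole [288.  253.7] [16. 17.] [0.5224 0.0582 0.095 ]
  hole [265.  228.9] [20.  20.3] [0.5847 0.1142 0.095 ]
scene handle n 189 mean [ 0.5161 -0.2711  0.12  ] min/max [ 0.4788 -0.2789  0.1027] [ 0.5414 -0.2653  0.1282] (array([ 510.1, -272.1]), array([13.4, 62.6]), 89.8) pix 209.4126984126984 223.86243386243387 ((209.5, 224.0), (26.0, 7.0), 90.0)
 holder 562 [ 0.5183 -0.2706  0.0456] (array([ 508.8, -271.8]), array([72.7, 75.2]), 68.6)
 box 3459 [0.5416 0.1054 0.0962] (array([536.4, 107.6]), array([166.2, 172.4]), 7.9)
  hole [394.2 230.9] [20.7 23.8] [0.572
[... 1997 characters left out ...]
136 176 204 205 205 201 194 209 202 139 143 128 130 155 185]
 [101  97 158 205 208 207 206 202 196 210 206 178 192 152 134 157 186]
 [120  99 160 206 206 205 205 203 200 202 188 188 206 194 159 167 188]
 [148 108 159 202 206 205 205 205 203 200 177 189 207 207 198 182 188]
 [167 132 148 186 205 206 205 206 207 198 169 191 205 203 192 187 187]
 [184 171 174 200 200 205 205 210 216 197 162 202 203 192 183 186 186]
 [187 181 174 177 168 198 206 207 210 201 172 200 192 180 184 186 186]
 [187 186 183 172 155 171 198 193 154 155 182 188 181 186 187 186 187]
 [187 187 187 186 182 175 170 181 178 176 184 187 188 188 188 188 188]
 [187 188 189 188 188 188 186 186 187 187 188 188 189 189 189 188 188]]
```

```bash
python3 - <<'E'
from h import *
Q=cloud("top",np.load("top_d.npy"))
m=(Q[...,2]>.0525)&(Q[...,2]<.07); w=np.zeros_like(m); w[252:267,248:262]=1; m&=w
vs,us=np.nonzero(m); P=np.array([onz("top",u,v,.057)[:2] for u,v in zip(us,vs)])*1000
print(len(P),P.mean(0),box2(P/1000)); l=np.polyfit(P[:,0],P[:,1],1); print("yaw",np.degrees(np.arctan(l[0])))
E
python3 -m crank '[[0,0,-0.039,42.5,31.2,0,100],[0,0,-0.039,42.5,31.2,0,100],[0,0,-0.039,42.5,31.2,0,100],[0,0,-0.039,42.5,31.2,0,100],[0,0,-0.039,42.5,31.2,0,100],[0,0,-0.039,42.5,31.2,0,100],[0,0,-0.039,42.5,31.2,0,100],[0,0,-0.037,42.5,31.2,0,100]]' 40
python3 -c "
from station import robot;import numpy as np
s=robot.sense();print(np.round(s['joints'],2),s['eef_pos'],np.round(s['tool_rot'],3).tolist(),s['ft_force'],s['torque'])"
```

```text
33 [511.24307112 142.92557461] (array([511.4, 143. ]), array([ 6.3, 28.4]), 82.4)
yaw -7.122327499230787
clock: 1.1
eef_pos: [0.5088, -0.2729, 0.231]
tool_rot: [[1.0, -0.001, -0.0], [-0.001, -1.0, 0.0], [-0.0, -0.0, -1.0]]
ft_force: [0.5, -0.7, 1.6]
width: 0.0851
gripper_force: 0.0
[-28.2    8.84  14.28  95.47  -0.   151.87] [ 0.50882799 -0.27290163  0.23096926] [[1.0, -0.001, -0.0], [-0.001, -1.0, 0.0], [-0.0, -0.0, -1.0]] [ 0.485355   -0.73626206  1.59343235] [-0.00930186 -0.05254626  0.04657459]
```

```bash
python3 -m crank '[[0,0,0.185,0,0,0,100],[0,0,0.185,0,0,0,100],[0,0,0.185,0,0,0,100],[0,0,0.185,0,0,0,100],[0,0,0.185,0,0,0,100],[0,0,0.185,0,0,0,100],[0,0,0.185,0,0,0,100],[0,0,0.185,0,0,0,100]]'
python3 -m crank '[[0,0,0.185,0,0,0,100],[0,0,0.185,0,0,0,100],[0,0,0.185,0,0,0,100],[0,0,0.185,0,0,0,100],[0,0,0.185,0,0,0,100],[0,0,0.185,0,0,0,100],[0,0,0.185,0,0,0,100],[0,0,0.185,0,0,0,100]]'
python3 -m crank '[[0,0,0.18,0,0,-20,100],[0,0,0,0,0,-20,100],[0,0,0,0,0,-20,100],[0,0,0,0,0,-20,100],[0,0,0,0,0,-20,100],[0,0,0,0,0,-20,100],[0,0,0,0,0,-18,100],[0,0,0,0,0,0,100]]'
```

```text
clock: 2.1
eef_pos: [0.5076, -0.2742, 0.2308]
tool_rot: [[0.085, 0.996, -0.001], [0.996, -0.085, 0.0], [0.0, -0.001, -1.0]]
ft_force: [0.6, 0.6, -0.1]
width: 0.0851
gripper_force: 0.0
clock: 3.1
eef_pos: [0.5075, -0.2742, 0.2308]
tool_rot: [[-0.985, 0.175, -0.001], [0.175, 0.985, 0.0], [0.001, 0.0, -1.0]]
ft_force: [0.1, 0.4, 0.4]
width: 0.0855
gripper_force: 0.0
clock: 4.1
eef_pos: [0.5069, -0.2738, 0.0916]
tool_rot: [[-1.0, 0.002, -0.003], [0.002, 1.0, 0.001], [0.003, 0.001, -1.0]]
ft_force: [-0.2, -0.1, -0.0]
width: 0.085
gripper_force: 0.0
```

```bash
python3 - <<'E'
from h import *
for n in ("scene","top"):
    im,d=snapshot(n); cv2.imwrite(f"pics/{n}1.png",im[:,:,::-1])
t=cv2.imread("pics/top1.png");s=cv2.imread("pics/scene1.png")
cv2.imwrite("pics/c2.png",np.hstack([cv2.resize(s[150:290,150:290],(400,400),interpolation=cv2.INTER_CUBIC),cv2.resize(t[200:300,370:470],(400,400),interpolation=cv2.INTER_CUBIC)]))
print(np.round(robot.sense()['joints'],1))
E
```

```text
[-28.4   8.2  -1.7  80.2  -0.  -28.3]
```

View pics/c2.png

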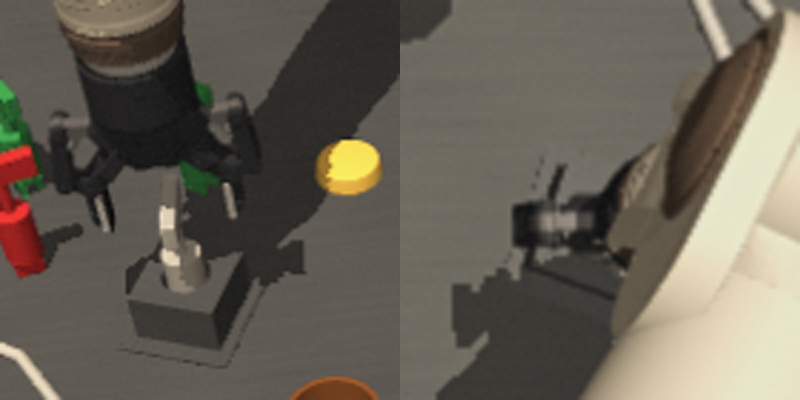

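The picture shows the handle between the two open fingers, at left-crop pixel (172,215). Everything else is clear, so I'll close the gripper.

```bash
python3 -m crank '[[0,0,0,2,0.5,0,40],[0,0,0,0,0,0,20],[0,0,0,0,0,0,0],[0,0,0,0,0,0,0],[0,0,0,0,0,0,0],[0,0,0,0,0,0,0],[0,0,0,0,0,0,0],[0,0,0,0,0,0,0]]' 80
```

```text
clock: 5.2
eef_pos: [0.5098, -0.2737, 0.0936]
tool_rot: [[-1.0, 0.002, 0.0], [0.002, 1.0, -0.0], [-0.0, -0.0, -1.0]]
ft_force: [0.9, -0.4, 4.2]
width: 0.0107
gripper_force: 78.6
```

```bash
python3 -m crank '[[0,0,0,0,0,8,0],[0,0,0,0,0,12,0],[0,0,0,0,0,20,0],[0,0,0,0,0,20,0],[0,0,0,0,0,20,0],[0,0,0,0,0,20,0],[0,0,0,0,0,20,0],[0,0,0,0,0,20,0]]'
python3 -c "
from station import robot
s=robot.sense();print(s['ft_force'],s['torque'],s['width'],s['gripper_force'])"
```

```text
clock: 6.2
eef_pos: [0.5095, -0.2737, 0.2345]
tool_rot: [[-1.0, 0.002, 0.0], [0.002, 1.0, -0.0], [-0.0, -0.0, -1.0]]
ft_force: [0.1, 0.6, -2.4]
width: 0.0112
gripper_force: 77.9
[ 0.09868176  0.55034442 -2.38751029] [-0.01389672 -0.01940227  0.06302286] 0.011177128636191509 77.90502548217773
```

```bash
python3 -m crank '[[0,0,-0.01,0,8,0,0],[0,0,-0.01,0,18,0,0],[0,0,-0.01,0,28,0,0],[0,0,-0.01,0,32,0,0],[0,0,-0.01,0,32,0,0],[0,0,-0.01,0,32,0,0],[0,0,-0.01,0,32,0,0],[0,0,-0.01,0,32,0,0]]'
python3 -m crank '[[0,0,-0.01,0,32,0,0],[0,0,-0.01,0,32,0,0],[0,0,-0.01,0,32,0,0],[0,0,-0.01,0,32,0,0],[0,0,-0.004,0,32,0,0],[0,0,0,0,26,0,0],[0,0,0,1.5,13,0,0],[0,0,0,0,4,0,0]]'
python3 - <<'E'
from h import *
im,d=snapshot("scene"); cv2.imwrite("pics/scene2.png",im[:,:,::-1]); np.save("s2.npy",d)
t,dt=snapshot("top"); cv2.imwrite("pics/top2.png",t[:,:,::-1])
cv2.imwrite("pics/c3.png",cv2.resize(im[90:270,300:500,::-1],(667,600),interpolation=cv2.INTER_CUBIC))
s=robot.sense(); print(s["eef_pos"],np.round(s["joints"],1))
E
```

```text
clock: 7.2
eef_pos: [0.5091, -0.0582, 0.2324]
tool_rot: [[-0.997, 0.082, -0.001], [0.082, 0.997, 0.0], [0.001, 0.0, -1.0]]
ft_force: [0.0, 0.6, -3.2]
width: 0.0108
gripper_force: 78.0
clock: 8.2
eef_pos: [0.5109, 0.1437, 0.2327]
tool_rot: [[-0.992, 0.125, -0.001], [0.125, 0.992, -0.0], [0.001, -0.0, -1.0]]
ft_force: [-0.2, -0.1, -2.4]
width: 0.0108
gripper_force: 78.1
[0.51108857 0.14310362 0.23302834] [15.6  2.4  7.5 95.2 -0.  22.9]
```

View pics/c3.png

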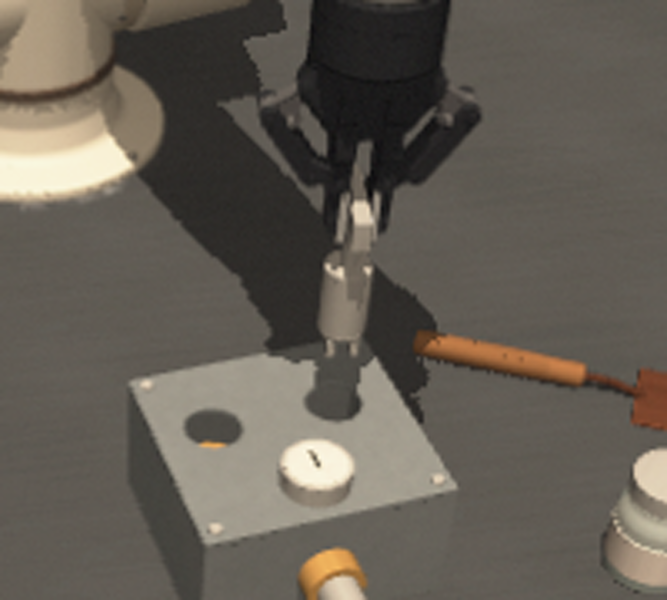

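The key hangs upright above the valve opening, with the barrel at scene (403,181) and the opening at (399,211). I'll check the barrel axis using depth.

```bash
python3 - <<'E'
from h import *
from scipy.optimize import least_squares
Q=cloud("scene",np.load("s2.npy")); w=np.zeros((480,640),bool); w[165:205,390:418]=1
cam=np.array(get_calibration("scene")["extrinsics"])[:2,3]
for z0,z1 in((.142,.16),(.158,.17),(.17,.182),(.182,.194),(.194,.206),(.158,.206)):
    P=Q[w&(Q[...,2]>z0)&(Q[...,2]<z1)&(np.hypot(Q[...,0]-.511,Q[...,1]-.143)<.035)]
    if len(P)<8: print(z0,len(P));continue
    r=least_squares(lambda c:np.hypot(P[:,0]-c[0],P[:,1]-c[1])-.0155,[.505,.143],loss="soft_l1",f_scale=.002)
    print(z0,len(P),r.x.round(4),"zmin",P[:,2].min().round(4))
im=cv2.imread("pics/scene2.png"); g=cv2.cvtColor(im,cv2.COLOR_BGR2GRAY)
for v in range(176,190,3): print(v,g[v,390:420])
def edges(v):
    r=g[v,390:420].astype(int);d=np.diff(r); return 390+d[:15].argmax()+.5,390+15+d[15:].argmin()+.5
for v in range(174,190,3):
    e=edges(v); print(v,e,np.mean(e))
E
```

```text
0.142 30 [0.5067 0.1447] zmin 0.1455
0.158 54 [0.5089 0.1442] zmin 0.158
0.17 64 [0.5088 0.1444] zmin 0.1701
0.182 64 [0.5096 0.1441] zmin 0.1822
0.194 74 [0.5089 0.1443] zmin 0.1941
0.158 256 [0.5091 0.1443] zmin 0.158
176 [ 44  45  43  45  44  45  66  91 105 112 120 126 128 131 106 101 100 100
  96 106 102  61  48  45  44  44  46  45  46  44]
179 [ 45  44  45  45  44  46  82  99 109 116 122 128 129 132 108 101  99  98
  96 106  84  51  45  46  45  44  44  46  42  43]
182 [ 45  44  46  45  44  51  88 104 114 119 125 130 132 132 133 130 126 101
 111 104  64  47  44  45  44  46  44  46  45  45]
185 [ 44  45  46  46  42  68  94 107 116 122 128 130 131 133 132 128 124 117
 107  92  55  44  46  46  46  45  44  46  44  47]
188 [ 43  44  44  45  44  67  97 112 117 124 128 131 131 131 128 125 120 113
 101  67  47  45  44  46  46  46  47  45  46  45]
174 (np.float64(396.5), np.float64(410.5)) 403.5
177 (np.float64(395.5), np.float64(410.5)) 403.0
180 (np.float64(395.5), np.float64(409.5)) 402.5
183 (np.float64(395.5), np.float64(409.5)) 402.5
186 (np.float64(394.5), np.float64(409.5)) 402.0
189 (np.float64(395.5), np.float64(408.5)) 402.0
```

```bash
python3 -m crank '[[0,0,0,1.5,0,-10,0],[0,0,0,0,0,-12,0],[0,0,0,0,0,-10,0],[0,0,0,0,0,-8,0],[0,0,0,0,0,-8,0],[0,0,0,0,0,-8,0],[0,0,0,0,0,-8,0],[0,0,0,0,0,-8,0]]'
```

```text
clock: 9.3
eef_pos: [0.5127, 0.1433, 0.1608]
tool_rot: [[-0.992, 0.125, 0.0], [0.125, 0.992, 0.0], [-0.0, 0.0, -1.0]]
ft_force: [-0.1, 0.7, -2.9]
width: 0.0111
gripper_force: 78.2
```

```bash
python3 -m crank '[[0,0,0,0,0,-4,0],[0,0,0,0,0,-4,0],[0,0,0,0,0,-3,0],[0,0,0,0,0,-3,0],[0,0,0,0,0,-2,0],[0,0,0,0,0,-2,0],[0,0,0,0,0,0,0],[0,0,0,0,0,0,0]]'
python3 -c "
from station import robot
s=robot.sense();print(s['ft_force'],s['torque'],s['eef_pos'],s['joints'])"
```

```text
clock: 10.3
eef_pos: [0.5127, 0.1433, 0.1434]
tool_rot: [[-0.992, 0.125, 0.0], [0.125, 0.992, 0.0], [-0.0, 0.0, -1.0]]
ft_force: [-0.1, -0.4, -2.5]
width: 0.0108
gripper_force: 78.1
[-0.10436887 -0.37597727 -2.47726334] [-0.01992914  0.00306717  0.00315678] [0.51274103 0.14331258 0.14338864] [ 1.56153483e+01  1.67834254e+00 -3.09879196e+00  8.52116117e+01
  8.99460102e-04  2.28223299e+01]
```

```bash
python3 -m crank '[[0,0,0,0,0,-2,0],[0,0,0,0,0,-2,0],[0,0,0,0,0,-1.5,0],[0,0,0,0,0,-1.5,0],[0,0,0,0,0,-1,0],[0,0,0,0,0,-0.5,0],[0,0,0,0,0,-0.5,0],[0,0,0,0,0,0,0]]'
python3 -c "
from station import robot
s=robot.sense();print(s['ft_force'],s['torque'],s['eef_pos'])"
```

```text
clock: 11.3
eef_pos: [0.5127, 0.1433, 0.1343]
tool_rot: [[-0.992, 0.126, -0.0], [0.126, 0.992, -0.0], [0.0, -0.0, -1.0]]
ft_force: [-0.0, -0.2, -2.4]
width: 0.011
gripper_force: 78.1
[-0.01887814 -0.22058392 -2.36964735] [-0.02947196 -0.00137753 -0.03815956] [0.51265472 0.14326983 0.13428516]
```

```bash
python3 -m crank '[[0,0,0,0,0,-0.3,0],[0,0,0,0,0,-0.2,0],[0,0,0,0,0,-0.2,0],[0,0,0,0,0,-0.2,0],[0,0,0,0,0,-0.1,0],[0,0,0,0,0,0,0],[0,0,0,0,0,0,0],[0,0,0,0,0,0,0]]'
python3 -c "
from station import robot
s=robot.sense();print(s['ft_force'],s['torque'],s['eef_pos'])"
```

```text
clock: 12.3
eef_pos: [0.5127, 0.1433, 0.1335]
tool_rot: [[-0.992, 0.125, 0.0], [0.125, 0.992, 0.0], [-0.0, 0.0, -1.0]]
ft_force: [-1.5, -0.8, 0.9]
width: 0.011
gripper_force: 78.7
[-1.51244139 -0.78829051  0.89563342] [-0.07281634  0.11871223 -0.03990546] [0.5127477  0.14327594 0.13346887]
```

```bash
cat > st.py <<'E'
from h import *
f=[];q=[]
s=robot.sense(); R=np.array(s['tool_rot'])
print("F",np.round(s['ft_force'],2),"M",np.round(s['torque'],3),"yaw rad",round(float(np.arctan2(R[1,0],R[0,0])),4),np.round(s['eef_pos'],4),round(s['width'],4),"t",round(s['clock'],2))
E
python3 st.py
python3 -m crank '[[0,0,-0.04,0,0,0,0],[0,0,-0.04,0,0,0,0],[0,0,-0.04,0,0,0,0],[0,0,-0.04,0,0,0,0],[0,0,-0.04,0,0,0,0],[0,0,-0.04,0,0,0,0],[0,0,-0.04,0,0,0,0],[0,0,-0.04,0,0,0,0]]' >/dev/null; python3 st.py
```

```text
F [-1.51 -0.79  0.9 ] M [-0.073  0.119 -0.04 ] yaw rad 3.0158 [0.5127 0.1433 0.1335] 0.011 t 12.3
F [-0.82 -1.27  1.32] M [-0.227  0.22   0.054] yaw rad 2.6945 [0.5127 0.1432 0.1335] 0.0108 t 13.3
```

```bash
cat >> st.py <<'E'
import sys; sys.exit(0 if s['torque'][2]<0.17 and np.abs(s['ft_force']).max()<8 else 1)
E
python3 -m crank '[[0,0,-0.015,0,0,0,0],[0,0,-0.015,0,0,0,0],[0,0,-0.015,0,0,0,0],[0,0,-0.015,0,0,0,0],[0,0,-0.015,0,0,0,0],[0,0,-0.015,0,0,0,0],[0,0,-0.01,0,0,0,0],[0,0,0,0,0,0,0]]' >/dev/null; python3 st.py && 
python3 -m crank '[[0,0,-0.015,0,0,0,0],[0,0,-0.015,0,0,0,0],[0,0,-0.015,0,0,0,0],[0,0,-0.015,0,0,0,0],[0,0,-0.015,0,0,0,0],[0,0,-0.015,0,0,0,0],[0,0,-0.01,0,0,0,0],[0,0,0,0,0,0,0]]' >/dev/null && python3 st.py
```

```text
F [-1.   -1.86  4.67] M [-0.659  0.407  0.027] yaw rad 2.5956 [0.5127 0.1432 0.1334] 0.0107 t 14.3
F [-1.86 -2.69  4.19] M [-0.801  0.464  0.058] yaw rad 2.4956 [0.5126 0.1431 0.1334] 0.0108 t 15.3
```

```bash

python3 -m crank '[[0,0,-0.015,-0.4,-0.3,0,0],[0,0,-0.015,-0.4,-0.3,0,0],[0,0,-0.015,0,0,0,0],[0,0,-0.015,0,0,0,0],[0,0,-0.015,0,0,0,0],[0,0,-0.015,0,0,0,0],[0,0,-0.01,0,0,0,0],[0,0,0,0,0,0,0]]' >/dev/null; python3 st.py && 
python3 -m crank '[[0,0,-0.015,0,0,0,0],[0,0,-0.015,0,0,0,0],[0,0,-0.015,0,0,0,0],[0,0,-0.015,0,0,0,0],[0,0,-0.015,0,0,0,0],[0,0,-0.015,0,0,0,0],[0,0,-0.01,0,0,0,0],[0,0,0,0,0,0,0]]' >/dev/null && python3 st.py
```

```text
F [ 0.11 -1.29  5.41] M [-0.442 -0.138 -0.025] yaw rad 2.3952 [0.512  0.1427 0.1334] 0.0105 t 16.3
F [-0.49 -1.76  6.46] M [-0.586  0.139 -0.049] yaw rad 2.2951 [0.5119 0.1426 0.1334] 0.0109 t 17.3
```

```bash

python3 -m crank '[[0,0,-0.015,-0.1,-0.4,0.1,0],[0,0,-0.015,0,-0.3,0,0],[0,0,-0.015,0,0,0,0],[0,0,-0.015,0,0,0,0],[0,0,-0.015,0,0,0,0],[0,0,-0.015,0,0,0,0],[0,0,-0.01,0,0,0,0],[0,0,0,0,0,0,0]]' >/dev/null; python3 st.py && 
python3 -m crank '[[0,0,-0.015,0,0,0,0],[0,0,-0.015,0,0,0,0],[0,0,-0.015,0,0,0,0],[0,0,-0.015,0,0,0,0],[0,0,-0.015,0,0,0,0],[0,0,-0.015,0,0,0,0],[0,0,-0.01,0,0,0,0],[0,0,0,0,0,0,0]]' >/dev/null && python3 st.py
```

```text
F [ 0.   -0.48  6.2 ] M [-0.063  0.101  0.031] yaw rad 2.1951 [0.5117 0.142  0.1334] 0.0109 t 18.3
F [-0.95 -0.25  5.33] M [-0.082  0.164  0.271] yaw rad 2.0955 [0.5116 0.142  0.1334] 0.011 t 19.3
```

```bash
for i in 1; do python3 -m crank '[[0,0,0,0,0,0,0],[0,0,0,0,0,0,0],[0,0,0,0,0,0,0],[0,0,0,0,0,0,0],[0,0,0,0,0,0,0],[0,0,0,0,0,0,0],[0,0,0,0,0,0,0],[0,0,0,0,0,0,0]]' >/dev/null; python3 st.py; done
cat > mz.py <<'E'
from h import *
v=[]
for i in range(8):
    snapshot("top"); v.append(robot.sense()['torque'][2])
print("Mz",np.round(v,3),np.mean(v).round(3))
E
python3 mz.py
python3 -m crank '[[0,0,-0.01,0,0,0,0],[0,0,-0.01,0,0,0,0],[0,0,-0.01,0,0,0,0],[0,0,0,0,0,0,0],[0,0,0,0,0,0,0],[0,0,0,0,0,0,0],[0,0,0,0,0,0,0],[0,0,0,0,0,0,0]]' >/dev/null; python3 st.py; python3 mz.py
```

```text
F [-1.62 -0.57  5.28] M [-0.134  0.277  0.287] yaw rad 2.0956 [0.5116 0.142  0.1334] 0.0108 t 20.3
Mz [0.253 0.286 0.295 0.289 0.241 0.219 0.29  0.287] 0.27
F [-0.37 -0.61  5.14] M [-0.147  0.243  0.349] yaw rad 2.0657 [0.5116 0.142  0.1334] 0.0112 t 21.7
Mz [0.322 0.272 0.323 0.298 0.279 0.294 0.318 0.308] 0.302
```

```bash

python3 -m crank '[[0,0,-0.01,0,0,0,0],[0,0,-0.01,0,0,0,0],[0,0,-0.01,0,0,0,0],[0,0,-0.01,0,0,0,0],[0,0,0,0,0,0,0],[0,0,0,0,0,0,0],[0,0,0,0,0,0,0],[0,0,0,0,0,0,0]]' >/dev/null; python3 st.py; python3 mz.py
```

```text
F [-1.17 -0.42  5.25] M [-0.234  0.272  0.301] yaw rad 2.0257 [0.5115 0.1419 0.1334] 0.0109 t 23.1
Mz [0.391 0.336 0.379 0.336 0.376 0.382 0.36  0.338] 0.362
```

```bash

python3 -m crank '[[0,0,0,0,0,0,20],[0,0,0,0,0,0,40],[0,0,0,0,0,0,60],[0,0,0,0,0,0,60],[0,0,0,0,0,0,60],[0,0,0,0,0,0,60],[0,0,0,0,0,0,60],[0,0,0,0,0,0,60]]' 20; python3 -m crank '[[0,0,0,0,0,5,60],[0,0,0,0,0,10,60],[0,0,0,0,0,15,60],[0,0,0,0,0,20,60],[0,0,0,0,0,25,60],[0,0,0,0,0,25,60],[0,0,0,0,0,20,60],[0,0,0,0,0,0,60]]'
python3 - <<'E'
from h import *
for n in("scene","top"):
    im,d=snapshot(n); cv2.imwrite(f"pics/{n}9.png",im[:,:,::-1])
    if n=="scene":
        Q=cloud(n,d); m=(Q[...,2]>.12)&(Q[...,2]<.178)&(np.hypot(Q[...,0]-.511,Q[...,1]-.143)<.045); P=Q[m]
        print(len(P),"top z",np.percentile(P[:,2],97),box2(P[:,:2]))
a=cv2.imread("pics/scene9.png")[90:270,300:500]
cv2.imwrite("pics/c9.png",cv2.resize(a,(667,600),interpolation=cv2.INTER_CUBIC))
E
```

```text
clock: 24.5
eef_pos: [0.5118, 0.142, 0.1334]
tool_rot: [[-0.439, 0.898, 0.0], [0.898, 0.439, 0.0], [-0.0, 0.0, -1.0]]
ft_force: [-0.7, -0.1, 0.5]
width: 0.0515
gripper_force: 0.0
clock: 25.5
eef_pos: [0.5124, 0.1422, 0.2557]
tool_rot: [[-0.439, 0.898, 0.003], [0.898, 0.439, 0.001], [-0.001, 0.003, -1.0]]
ft_force: [1.3, 0.3, -0.6]
width: 0.0512
gripper_force: 0.0
302 top z 0.16677151860185055 (array([512.6, 143. ]), array([15.4, 61.3]), 26.1)
```

View pics/c9.png

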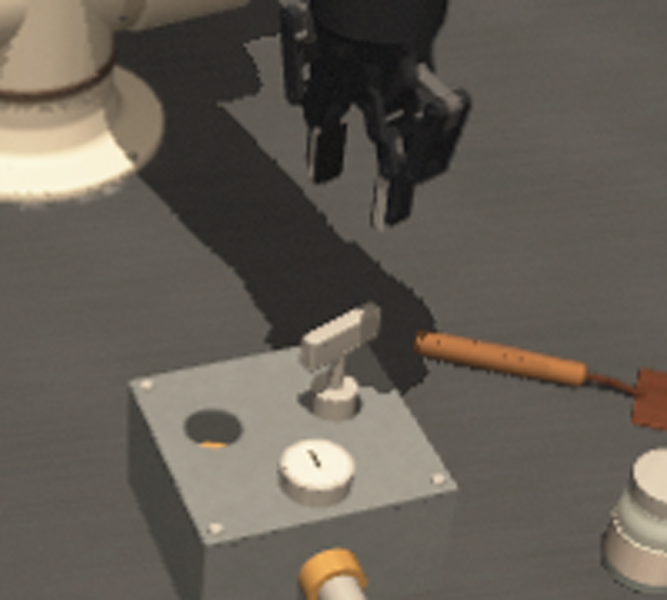

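View pics/scene9.png

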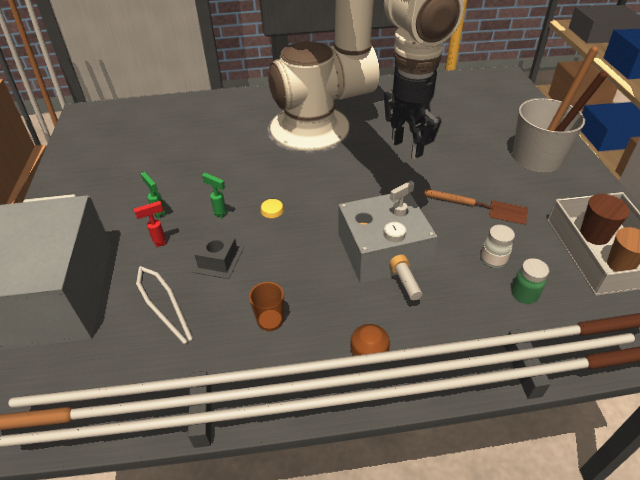

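The key stands upright in the valve (crop (340,350)), the gripper is clear, and nothing else has moved. I'll check the torque zero before handing in, since the seat estimate depends on it.

```bash
python3 mz.py
```

```text
Mz [-0.014  0.022  0.008  0.008  0.004 -0.005 -0.016 -0.072] -0.008
```

```bash
python3 -c "
from station import ticket; print(ticket.hand_in())"
```

```text
the job is handed in; nothing more can be done
None
```

I've handed the job in: the valve is shut and snug, with the seat pressed an estimated 0.07–0.10 rad judging by wrist torque, and the key is released and standing in the valve; nothing else looks moved, and it took about 26 s of the 61 s.

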